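# Put the centre gear back on the rolling mill

## Robot

A 6-joint arm with a two-finger parallel gripper is mounted at the origin on the work surface. World frame = base frame: x ahead of the robot, y to its left, z up, the work surface at z = 0. Lengths are in mm, angles in degrees, forces in N, time in s.
With the tool pointing down it reaches from about 250 to 775 mm from the base axis. Payload 8.9 kg.
Tool frame: the origin (TCP) lies at the very end of the fingers, on their centre line; the grasp point (between the pads) lies 19 mm behind it (bot.hold_point_z is the distance from the TCP to the grasp point, in mm); z points along the fingers, x is the direction in which the jaws open and shut, and the axes are right-handed (so a half turn about z gives the same grasp; the last joint's range is limited). The gripper opens to 85 mm and grips with 20 to 120 N. Pads are 22 mm wide; open, the fingers measure 114 mm over their backs; the gripper's body (76 mm by 85 mm) begins 54 mm behind the grasp point. The pads swing forward as they close: fully open they stand 13 mm farther back than shut.
Start: joints at [-7.981, 16.656, -8.789, 64.555, 0, 82.019], TCP at [524.999, 0.004, 231.305] pointing down, gripper open.
Joint ranges: [-144.48, 144.48], [-52.06, 99.96], [-74.48, 78.29], [-112.23, 115.85], [-86.99, 84.42], [-180, 180]. Speed limits (degrees/s): [127.2, 127.2, 159.86, 180, 180, 180].

## Interface

Orientations are given as a 3x3 rotation matrix whose columns are the frame's x, y, z axes.
In Python, from cell import bot gives the robot as it stands.
- The arm moves only by the tool drive_tool, never from a script. Its argument "deltas" is a list of rows, each a list of 7 numbers: the turn, a rotation vector about the world's x, y, z in units of 6 degrees (1.0 is 6 degrees), then the shift along the world's x, y, z in units of 25 mm (1.0 is 25 mm), then the closure in counts, from 0 (fully open) to 255 (shut). In form: [[rx, ry, rz, tx, ty, tz, fingers], ...]. A call has exactly 10 rows; each row shifts and turns the pose as measured when the row begins; what a row does not reach is not made up. A row lasts 1/10 s, in which the tool goes at most 50 mm and 8.59 degrees, less where a joint would pass 70% of its speed; a pose out of reach is approached as far as the arm can. A call is refused whole if a number of a shift passes 1 or a number of a turn 1, either way. A call with a gripper value outside its range is refused whole. The fingers move at their own pace and stop on an object; the grip force is fixed at half the most. Time passes only in rows, so rows that do not move let the fingers close, or fill a call up. It gives the time, the measured TCP pose, the force and the opening at its end, in the units of the state.
- bot.sense(): the state, without advancing time (a new reading comes with each control period).
- bot.read_camera(name): name is "scene" or "side" or "wrist"; returns a dict with "img" (480x640x3 uint8, red, green, blue), "range_z" (480x640 float32, mm along the optical axis (not along the pixel's ray), 0 where there is no reading), "intrinsics" (3x3 intrinsics, pixels), "k1" (the pictures are not rectified: a ray, as slopes to the right and down, at radius r is drawn at 1 + k1 r^2 times it, then the intrinsics apply), "R" (3x3) and "t" (3): a world point X has camera coordinates R X + t. Camera axes: x right, y down, z forward; pixel columns grow to the right and rows downward; lengths in mm; the calibration is good to about 2 mm. A picture is of the moment at which its call begins.
- bot.close_job(): hands the job in, once; it reports no verdict.
Trained networks look in the newest picture that a camera, given by its name, has taken for a name from the list of things; names that differ only in an ending like _2 or _b are one class to them, and where a whole thing is asked for, a point or a joint stands for the part that bears it (a point fixed in the world has none). Each returns a list of dicts, best first, with "confidence" (0 to 1); they miss things now and then, are a little off and sometimes report something else, mostly with a low value. They report only what shows in the picture. A call takes as long as a camera call. They do not tell look-alikes from the thing itself.
- bot.silhouettes(camera, label): "region" (480x640 bool, what is visible of it) and "location" ([column, row] in pixels, amid what is visible of it).
- bot.mark_of(camera, label): "location" ([column, row] in pixels: a listed point, or the origin of a listed thing).
The state is a dict: "time": time; "joint_pos": joint angles; "dq": joint speeds; "joint_torque": joint torques, N m; "position": TCP position; "tool_rot": TCP orientation; "ft_force": force on the tool from outside, world axes, zero at the start; "moment": the same for the moment, N m; "gripper_width": finger opening in mm.
Only numpy, scipy, OpenCV 4.12 (cv2) and the standard library are available. Lean on these libraries where they do the work, as an engineer would, in place of code of your own. Each camera call takes 0.05 s, during which the arm holds its last target.

## Task

The two pressure screws of the small rolling mill have just been set so that its rolls are parallel. Couple them again: set the loose steel gear with the T-handle between the two screw gears on top of the mill, on its stud, turn it so that its teeth mesh with both of them, push it down until it is fully home and let go. Do not force the screw gears round, and leave the other things on the bench where they are.

Things in the scene. Friction and masses are not known exactly. Their poses are not given: they have to be found in the camera images.
- gear_handle (a point): Handle of the loose centre gear (plain steel, 0.36 to 0.59 kg, standing on its toothed end). T-handle: cross-bar 76 mm long, 12 mm wide and high, flat sides, on a stem 12 mm in diameter that rises from a collar 26 mm below the point. The point is the bar's centre, on the gear's axis, 54 mm above the gear's underside; z is up, x runs along the bar. A tooth lies at x and every 30 degrees from it.
- gear_foot (a point): Centre of the underside of the loose centre gear, with the axes of gear_handle. Spur gear: 12 teeth, 69 mm over the tips, 47 mm at the roots, 16 mm thick, tooth edges chamfered; above it a collar 28 mm in diameter to 28 mm above this point. From below a blind bore, 18.5 mm in diameter and 24 mm deep. Whole height with the handle 60 mm.
- mill: Rolling mill, fixed to the bench: grey cast frame 105 mm deep (x) and 190 mm wide (y), two steel rolls, on a plywood board; a gear guard and a square shaft end reach to 147 mm at +y. Its flat top is 205 mm above the bench. Origin on the bench below the stud; x away from the mill's front, y along the rolls, z up.
- mill_seat (a point): Centre of the round seat on top of the mill, 209 mm above the bench, axes as the mill. A fixed stud stands on it, 16 mm in diameter, 22 mm high, tip tapered. The gear's underside rests here when home (cross-bar centre 54 mm above this point); out of mesh it stops 16 mm higher, on the screw gears. It meshes with its bar at this point's yaw or any multiple of 30 degrees from it; play 2 degrees either way.
- stud_tip (a point): Tip of the fixed stud, 22 mm above mill_seat. The two screw gears flank the stud, their axes 60 mm from it at +y and -y; same teeth as the loose gear (12, 69 mm over the tips, 16 mm thick). Their undersides are level with the seat, their tooth tops 16 mm above it (6 mm below this point); their screw ends reach 29 mm above the seat.
- screw_gear_left (a joint): Turn of the screw gear at +y of the stud, rad, positive anticlockwise from above; at 0 one of its tooth gaps faces the stud exactly. It starts within 0.025 of 0 and turns stiffly (0.8 N m). When the two screw gears average an angle a, the centre gear meshes best at -a from the yaw given at mill_seat.
- screw_gear_right (a joint): Turn of the screw gear at -y of the stud, in the same sense, with the same start and stiffness as the left one.
- paint_jar_mid (a point): Bystander: paint jar with a white lid, 58 mm in diameter, 70 mm high; the point is half-way up on its axis.
- mixing_cup_mid (a point): Bystander: black rubber mixing cup, 68 mm in diameter at the rim, 62 mm high; the point is half-way up on its axis.
- crank_mid (a point): Bystander: the mill's crank, lying flat: steel arm 200 mm long along x with a wooden grip that stands 100 mm high at its +x end, 80 mm from the point; the point is the middle of the arm, 11 mm up.
- screwdriver_grip (a point): Bystander: screwdriver with a wooden handle, lying; the point is on its handle, x runs towards the tip.
- brush_grip (a point): Bystander: flat brush with a wooden handle, lying; the point is on its handle, x runs towards the bristles.
- brass_blank: Bystander: flat piece of brass, 90 x 30 x 5 mm; origin at the centre of its underside.
- tower_mid (a point): Bystander: small plaster model tower with a dome, 60 x 60 mm at the foot, 120 mm high; the point is half-way up on its axis.
Mind the look-alikes: they are no part of the job. What is shaped like the part that bears gear_handle but brown or red is not meant.

How it is judged:
By the outcome, as a careful person would: the job done as asked, in the order asked, and still so for the second after the job is handed in, with the robot touching nothing.
It also fails if it takes over 38 s, if anything falls off the work surface, if the arm or the gripper's body presses on something with over 40 N, if the wrist force passes 120 N, or if a joint passes its speed limit or range.

## Working session

There is one attempt and no reset: what is moved stays moved. The work goes in short steps, Python scripts to look and compute and a tool call to move; the robot and the scene stay as the last step left them, time stands still between calls to the robot, and variables do not carry over. Pictures are saved under pics/ and viewed, and the job is handed in when it is done.

Besides the shell and the picture viewer there is one more tool, called by a JSON object that holds its "api" and its "payload", one argument or row to a line. drive_tool: Moves the arm, as the interface text tells. Its arguments: {"type":"object","properties":{"deltas":{"type":"array","items":{"type":"array","items":{"type":"number"}}}},"required":["deltas"]}

```bash
mkdir -p pics; ls
cat > h.py <<'E'
import numpy as np, cv2
from cell import bot
def ray2world(c,u,v,z):
    K=np.array(c["intrinsics"]);k1=c["k1"]
    d=np.array([(u-K[0,2])/K[0,0],(v-K[1,2])/K[1,1]])
    s=d.copy()
    for _ in range(20): s=d/(1+k1*(s@s))
    return np.array(c["R"]).T@(np.array([s[0]*z,s[1]*z,z])-np.array(c["t"]))
def at_height(c,u,v,h):
    a=ray2world(c,u,v,0.0);b=ray2world(c,u,v,1000.0)
    return a+(b-a)*(h-a[2])/(b[2]-a[2])
def proj(c,X):
    p=np.array(c["R"])@np.array(X)+np.array(c["t"]);s=p[:2]/p[2];s=s*(1+c["k1"]*(s@s))
    K=np.array(c["intrinsics"]);return K[0,0]*s[0]+K[0,2],K[1,1]*s[1]+K[1,2]
def save(n,img): cv2.imwrite("pics/"+n,cv2.cvtColor(np.ascontiguousarray(img),cv2.COLOR_RGB2BGR))
def cloud(c):
    z=c["range_z"].astype(float);K=np.array(c["intrinsics"])
    v,u=np.mgrid[:480,:640]
    und=cv2.undistortPoints(np.stack([u,v],-1).reshape(-1,1,2).astype(float),K,np.array([c["k1"],0,0,0.])).reshape(480,640,2)
    P=np.dstack([und[...,0]*z,und[...,1]*z,z])
    W=(P-np.array(c["t"]))@np.array(c["R"])
    W[z==0]=np.nan
    return W
E
python3 - <<'E'
from h import *
import pickle
cs={}
for n in ["scene","side","wrist"]:
    c=bot.read_camera(n);cs[n]=c;save(n+"0.png",c["img"])
    for l in ["gear_handle","mill_seat","stud_tip","mill"]:
        for m in bot.mark_of(n,l)[:4]: print(n,l,np.round(m["location"],1),round(m["confidence"],2), np.round(c["k1"],3))
pickle.dump(cs,open("c0.pkl","wb"))
s=bot.sense();print(s["time"],s["position"],s["tool_rot"],s["gripper_width"],bot.hold_point_z)
E
```

```text
pics
scene gear_handle [125.2 271.3] 0.95 -0.003
scene gear_handle [189.3 245.8] 0.83 -0.003
scene gear_handle [182.6 273.4] 0.63 -0.003
scene gear_handle [186. 290.] 0.47 -0.003
scene mill_seat [369.4 228.6] 0.84 -0.003
scene mill [361.6 300. ] 0.85 -0.003
scene mill [252.4 317.8] 0.3 -0.003
side gear_handle [392.3 159.4] 0.91 -0.119
side gear_handle [375.3 189.3] 0.85 -0.119
side gear_handle [417.  194.3] 0.7 -0.119
side mill_seat [317.3 260.6] 0.73 -0.119
side mill_seat [264.7 219.2] 0.34 -0.119
side stud_tip [318.7 254. ] 0.83 -0.119
side mill [319.7 309.7] 0.96 -0.119
wrist mill_seat [394.9 102.8] 0.86 -0.013
wrist stud_tip [405.9  92.9] 0.94 -0.013
0.75 [5.25002543e+02 7.15674955e-03 2.31307214e+02] [[ 1.00000000e+00  4.98830166e-06  4.29639792e-06]
 [ 4.98831453e-06 -1.00000000e+00 -2.99553332e-06]
 [ 4.29638297e-06  2.99555475e-06 -1.00000000e+00]] 85.35140334507116 18.700000000000003
```

View pics/scene0.png

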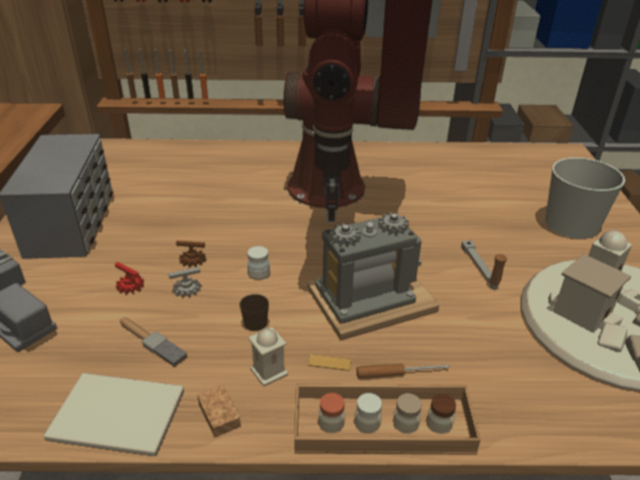

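View pics/side0.png

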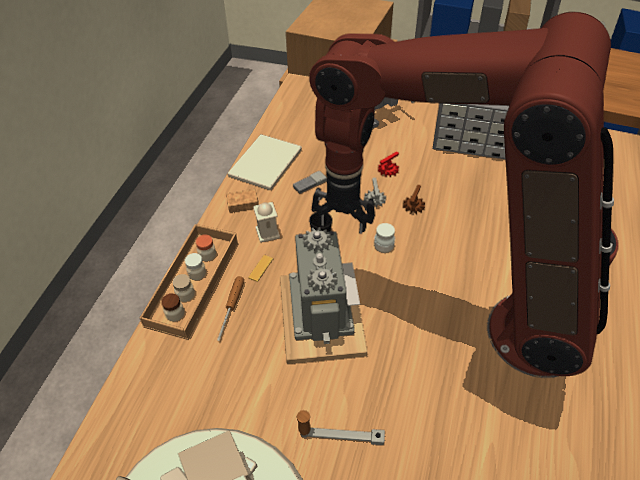

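View pics/wrist0.png

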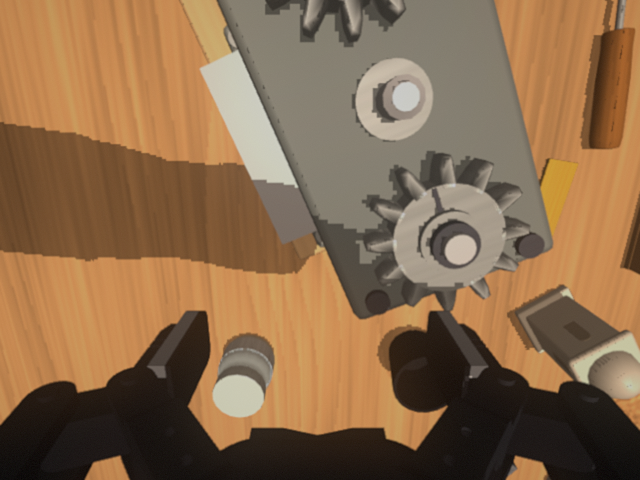

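Candidates for the loose gear: red at scene (127,277), brown at scene (191,252), and plain steel at scene (185,280) / side (375,193). The steel one fits the description. I'll confirm it in an enlarged crop and measure.

Run:
```python
from h import *
import pickle
cs=pickle.load(open("c0.pkl","rb"))
im=np.hstack([cv2.resize(cs["scene"]["img"][225:315,100:220],(400,300),interpolation=cv2.INTER_CUBIC),cv2.resize(cs["side"]["img"][140:230,340:460],(400,300),interpolation=cv2.INTER_CUBIC)])
save("crop0.png",im)
for n,u,v in [("scene",182.6,273.4),("side",375.3,189.3)]:
    c=cs[n];print(n,"handle@54",at_height(c,u,v,54).round(1)); W=cloud(c);print(W[int(v),int(u)].round(1))
for n,u,v,h in [("scene",369.4,228.6,209),("side",317.3,260.6,209),("side",318.7,254,231),("wrist",394.9,102.8,209),("wrist",405.9,92.9,231)]:
    print(n,h,at_height(cs[n],u,v,h).round(1))
for n in cs: print(n,"cam at",(-np.array(cs[n]["R"]).T@np.array(cs[n]["t"])).round(0))
# gear points in cloud
for n in ["scene","side"]:
    W=cloud(cs[n]);
    g=W.reshape(-1,3); col=cs[n]["img"].reshape(-1,3).astype(int)
    p=at_height(cs[n],*( (182.6,273.4) if n=="scene" else (375.3,189.3)),54)
    m=(np.hypot(g[:,0]-p[0],g[:,1]-p[1])<50)&(g[:,2]>4)
    m2=m&(g[:,2]>45)
    print(n,m.sum(),m2.sum(),g[m2].mean(0).round(1),g[m].min(0).round(0),g[m].max(0).round(0))
    q=g[m2]-g[m2].mean(0);U,S,V=np.linalg.svd(q[:,:2],full_matrices=False);print(V[0],np.degrees(np.arctan2(V[0][1],V[0][0])),(q[:,:2]@V[0]).min(),(q[:,:2]@V[0]).max())
# mill top yaw from wrist cloud
W=cloud(cs["wrist"]);m=abs(W[...,2]-205)<2.5
pts=W[m][:,:2].astype(np.float32);print(len(pts));r=cv2.minAreaRect(pts);print(r)
W=cloud(cs["side"]);m=abs(W[...,2]-205)<4
pts=W[m][:,:2].astype(np.float32);print(len(pts),pts.min(0),pts.max(0));r=cv2.minAreaRect(pts);print(r)
```

```text
scene handle@54 [ 513.  -357.2   54. ]
[ 517.  -357.3   58.4]
side handle@54 [ 513.2 -345.8   54. ]
[ 513.2 -340.3   60.4]
scene 209 [540.7  87.8 209. ]
side 209 [561.2  86.2 209. ]
side 231 [558.3  83.2 231. ]
wrist 209 [557.1  84.6 209. ]
wrist 231 [556.6  86.9 231. ]
scene cam at [1647.  -38.  949.]
side cam at [ 293.  904. 1275.]
wrist cam at [525.  77. 374.]
scene 683 204 [ 517.5 -353.3   58.3] [ 465. -405.    4.] [ 562. -310.   67.]
[-0.34814894  0.93743923] 110.37413773418739 -37.072397062884725 38.224379906824154
side 346 89 [ 513.1 -350.    61.2] [ 467. -393.    4.] [ 557. -302.   70.]
[-0.36250602  0.93198143] 111.25417955637377 -43.70735355444666 39.32010886451357
47265
((562.7621459960938, 71.11045837402344), (102.11557006835938, 156.60293579101562), 22.939414978027344)
1719 [ 172.97502 -967.0352 ] [1864.0834   191.30074]
((1091.4949951171875, -367.61883544921875), (919.6241455078125, 1708.257568359375), 80.11128234863281)
```

View pics/crop0.png

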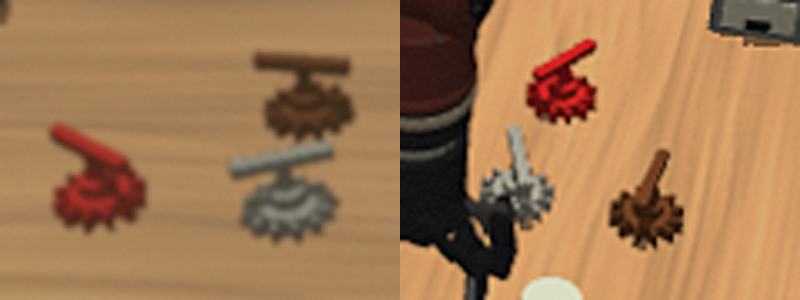

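The crop shows the plain steel gear between red (left) and brown (above), at scene (185,280). That is the target. Its bar yaw is about 111°, close to a mesh yaw of 22.9+90°. Next I'll look at the mill from above to get precise stud and tooth angles.

{"api": "drive_tool", "payload": {
  "deltas": [
    [0,0,0,0.2,0.05,0.5,0],
    [0,0,0,0.2,0.05,0.5,0],
    [0,0,0,0.2,0.05,0.5,0],
    [0,0,0,0.2,0.05,0.5,0],
    [0,0,0,0.2,0.05,0.5,0],
    [0,0,0,0.2,0.05,0.5,0],
    [0,0,0,0.1,0.05,0.5,0],
    [0,0,0,0,0,0.3,0],
    [0,0,0,0,0,0,0],
    [0,0,0,0,0,0,0]
  ]
}}

```text
time: 1.75
position: [557.5, 9.1, 329.1]
tool_rot: [[1.0, -0.0, -0.002], [-0.0, -1.0, 0.0], [-0.002, -0.0, -1.0]]
ft_force: [0.0, 0.3, -0.1]
gripper_width: 85.3
```

Run:
```python
from h import *
import pickle
c=bot.read_camera("wrist");pickle.dump(c,open("c1.pkl","wb"));save("wrist1.png",c["img"])
s=bot.sense();print(s["time"],s["position"].round(2) if hasattr(s["position"],'round') else s["position"])
for l in ["mill_seat","stud_tip"]:
    for m in bot.mark_of("wrist",l)[:2]: print(l,np.round(m["location"],1),round(m["confidence"],2),at_height(c,*m["location"],209 if l=="mill_seat" else 231).round(1))
W=cloud(c)
for z in (205,209,225,231): print(z,(abs(W[...,2]-z)<1).sum())
print(np.array(c["R"]).round(3))
```

```text
1.8 [557.47   9.13 329.03]
mill_seat [316.3 124.1] 0.76 [556.7  85.1 209. ]
stud_tip [315. 121.] 0.87 [556.  87. 231.]
stud_tip [317.4 122.2] 0.57 [557.5  86.3 231. ]
205 18438
209 1750
225 6460
231 335
[[ 1.     0.    -0.002]
 [ 0.001 -0.953  0.303]
 [-0.002 -0.303 -0.953]]
```

View pics/wrist1.png

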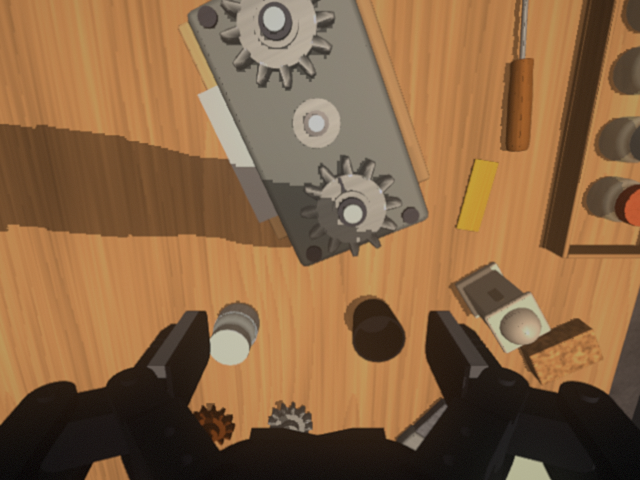

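```bash
cat > mill.py <<'E'
from h import *
def fitc(P):
    A=np.c_[2*P,np.ones(len(P))];b=(P**2).sum(1);s=np.linalg.lstsq(A,b,rcond=None)[0];return s[:2]
def analyse(c):
    W=cloud(c);g=W.reshape(-1,3)
    def sel(cent,r,z0,z1):
        return g[(np.hypot(g[:,0]-cent[0],g[:,1]-cent[1])<r)&(g[:,2]>z0)&(g[:,2]<z1)]
    st=sel((557,86.5),12,228.5,234);ctr=(st[:,:2].min(0)+st[:,:2].max(0))/2
    print("stud tip mean",st.mean(0).round(2),len(st),"mid",ctr.round(2))
    se=sel((557,86),25,207.8,211);ecl=cv2.minEnclosingCircle(se[:,:2].astype(np.float32));print("seat",ecl,np.median(se[:,2]))
    top=g[(abs(g[:,2]-205)<1.5)&(np.hypot(g[:,0]-557,g[:,1]-86)<130)]
    print("top rect",cv2.minAreaRect(top[:,:2].astype(np.float32)))
    u=np.radians(22.9);yv=np.array([-np.sin(u),np.cos(u)]);cs=[]
    for sg in (1,-1):
        c0=np.array([557,86])+sg*60*yv
        e=sel(c0,10,235,242);cm=(e[:,:2].min(0)+e[:,:2].max(0))/2
        print("screw",sg,e.mean(0).round(2),len(e),cm.round(2),cv2.minEnclosingCircle(e[:,:2].astype(np.float32)));cs.append(e[:,:2].mean(0))
    d=cs[0]-cs[1];print("axis dist",np.linalg.norm(d),"yaw",np.degrees(np.arctan2(-d[0],d[1])),"mid",(cs[0]+cs[1])/2)
    return W,cs
E
python3 - <<'E'
from mill import *
import pickle
c=pickle.load(open("c1.pkl","rb"))
W,cs=analyse(c)
# top-down rectified at z=225, 4px/mm, centre (557,86)
S=3.5;N=700
xs=557+(np.arange(N)-N/2)/S; ys=86+(N/2-np.arange(N))/S
X,Y=np.meshgrid(xs,ys)
P=np.stack([X,Y,np.full_like(X,225.)],-1)@np.array(c["R"]).T+np.array(c["t"])
s=P[...,:2]/P[...,2:];s*=1+c["k1"]*(s**2).sum(-1,keepdims=True);K=np.array(c["intrinsics"])
top=cv2.remap(c["img"],(K[0,0]*s[...,0]+K[0,2]).astype(np.float32),(K[1,1]*s[...,1]+K[1,2]).astype(np.float32),cv2.INTER_CUBIC)
save("top1.png",cv2.resize(top,(600,600)))
# tooth mask by depth
g=W.reshape(-1,3);col=c["img"].reshape(-1,3)
for k,cc in enumerate(cs):
    r=np.hypot(*(g[:,:2]-cc).T);m=(r>25)&(r<34)&(g[:,2]>223)&(g[:,2]<227)
    th=np.arctan2(g[m,1]-cc[1],g[m,0]-cc[0]);z=np.exp(12j*th).mean();h=np.histogram(np.degrees(th),bins=12,range=(-180,180))[0]
    print(k,m.sum(),abs(z),"tooth phase mod30",np.degrees(np.angle(z))/12%30,h)
E
```

```text
stud tip mean [556.69  85.75 230.27] 418 mid [556.65  85.73]
seat ((556.7621459960938, 85.6737060546875), 16.021312713623047) 208.9101340454725
top rect ((556.8319091796875, 85.5649642944336), (101.77506256103516, 186.95571899414062), 22.917577743530273)
screw 1 [533.3  140.67 237.52] 487 [533.7  141.08] ((533.5814819335938, 140.57028198242188), 9.268057823181152)
screw -1 [580.01  30.71 237.65] 299 [579.53  31.59] ((579.240234375, 31.82797622680664), 8.502945899963379)
axis dist 119.47157483892187 yaw 23.017630923813748 mid [556.65374224  85.69286465]
0 1187 0.7598284308346123 tooth phase mod30 9.406512688215015 [154 144 139 138 143 153 161   2   0   0   0 153]
1 1237 0.7671578288526316 tooth phase mod30 6.741600194162775 [102  95  98  96  98 100  98 108 110 113 113 106]
```

View pics/top1.png

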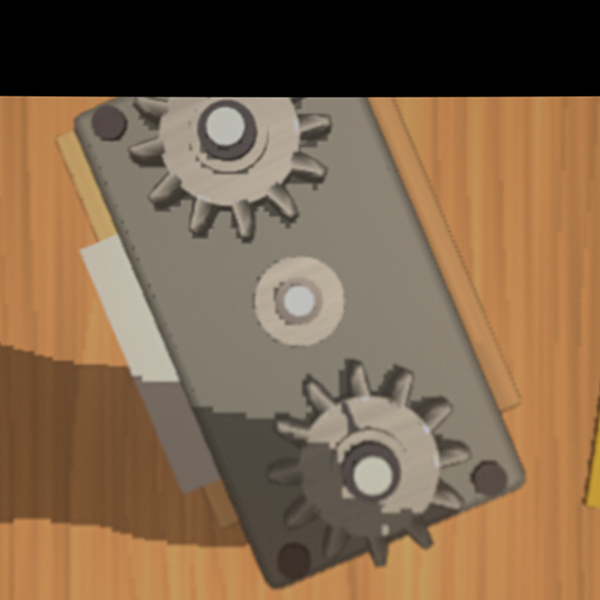

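{"api": "drive_tool", "payload": {
  "deltas": [
    [0,0,0.3,-0.1,-1,0,100],
    [0,0,0.3,-0.1,-1,0,100],
    [0,0,0.3,-0.1,-1,0,100],
    [0,0,0.3,-0.1,-1,0,100],
    [0,0,0.3,-0.1,-1,0,100],
    [0,0,0.3,-0.1,-1,-0.4,100],
    [0,0,0.3,-0.1,-1,-0.4,100],
    [0,0,0.3,-0.1,-1,-0.4,100],
    [0,0,0.3,-0.1,-1,-0.4,100],
    [0,0,0.3,-0.1,-1,-0.4,100]
  ]
}}

```text
time: 2.9
position: [528.8, -246.8, 274.3]
tool_rot: [[0.946, 0.325, -0.006], [0.325, -0.946, 0.001], [-0.006, -0.003, -1.0]]
ft_force: [0.5, 0.8, -1.3]
gripper_width: 51.7
```

{"api": "drive_tool", "payload": {
  "deltas": [
    [0,0,0.3,-0.1,-1,-0.6,100],
    [0,0,0.15,-0.1,-1,-0.6,100],
    [0,0,0,-0.1,-1,-0.6,100],
    [0,0,0,-0.1,-1,-0.6,100],
    [0,0,0,-0.1,-0.5,-0.2,100],
    [0,0,0,0,0,0,100],
    [0,0,0,0,0,0,100],
    [0,0,0,0,0,0,100],
    [0,0,0,0,0,0,100],
    [0,0,0,0,0,0,100]
  ]
}}

```text
time: 3.9
position: [513.6, -362.3, 204.9]
tool_rot: [[0.928, 0.371, -0.009], [0.371, -0.929, 0.004], [-0.007, -0.007, -1.0]]
ft_force: [-0.5, 0.0, 0.1]
gripper_width: 52.2
```

Run:
```python
from h import *
import pickle
c=bot.read_camera("wrist");pickle.dump(c,open("c2.pkl","wb"));save("wrist2.png",c["img"])
s=bot.sense();print(s["time"],np.round(s["position"],2),s["gripper_width"],np.degrees(np.arctan2(s["tool_rot"][1][0],s["tool_rot"][0][0])))
for m in bot.mark_of("wrist","gear_handle")[:3]: print(np.round(m["location"],1),round(m["confidence"],2),at_height(c,*m["location"],54).round(1))
```

```text
3.95 [ 513.65 -362.32  204.97] 51.901378595859825 21.799214219520813
[326.5 215.7] 0.97 [ 516.8 -353.9   54. ]
[253.6 355.4] 0.92 [ 504.6 -499.    54. ]
[176.5 166.4] 0.76 [ 394. -361.   54.]
```

View pics/wrist2.png

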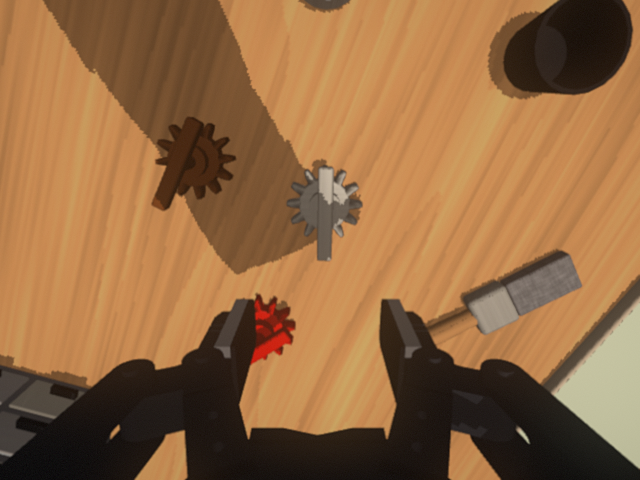

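The picture shows the steel gear clear at (325,205), its bar along the image column from (325,168) to (324,260). The brown one is at (195,160) and the red one at (265,330).

```bash
cat > bar.py <<'E'
from h import *
def bar(c,p0,zlo=56,zhi=64,r=45):
    W=cloud(c);g=W.reshape(-1,3)
    m=(np.hypot(g[:,0]-p0[0],g[:,1]-p0[1])<r)&(g[:,2]>zlo)&(g[:,2]<zhi)
    P=g[m];R=cv2.minAreaRect(P[:,:2].astype(np.float32));q=P[:,:2]-P[:,:2].mean(0);V=np.linalg.svd(q,full_matrices=False)[2][0]
    print(m.sum(),"z",np.median(P[:,2]),"rect",R,"mean",P[:,:2].mean(0),"pca yaw",np.degrees(np.arctan2(V[1],V[0]))%180)
    b=np.degrees(np.arctan2(V[1],V[0]))%180
    return P
E
python3 - <<'E'
from bar import *
import pickle
c=pickle.load(open("c2.pkl","rb"))
P=bar(c,(516.8,-354))
W=cloud(c);g=W.reshape(-1,3);cc=np.array([516.8,-354])
r=np.hypot(*(g[:,:2]-cc).T);m=(r<36)&(g[:,2]>13)&(g[:,2]<19);print("gear",m.sum(),cv2.minEnclosingCircle(g[m][:,:2].astype(np.float32)))
m&=(r>25);th=np.arctan2(g[m,1]-cc[1],g[m,0]-cc[0]);z=np.exp(12j*th).mean();print(abs(z),np.degrees(np.angle(z))/12%30)
print(proj(c,[516.8,-354,54]))
E
```

```text
1411 z 59.64687520180705 rect ((515.0810546875, -353.1507873535156), (11.97370433807373, 75.2762451171875), 20.88776206970215) mean [ 514.52349355 -351.8138484 ] pca yaw 110.91075956952324
gear 1771 ((515.4364624023438, -353.3083801269531), 34.43560028076172)
0.6283928225520534 20.924311807728017
(np.float64(326.3903247087784), np.float64(215.81739170649217))
```

{"api": "drive_tool", "payload": {
  "deltas": [
    [-0.04,-0.09,-0.15,0.06,0.2,-0.4,100],
    [0,0,0,0,0.17,-0.6,100],
    [0,0,0,0,0,-0.6,100],
    [0,0,0,0,0,-0.6,100],
    [0,0,0,0,0,-0.6,100],
    [0,0,0,0,0,-0.6,100],
    [0,0,0,0,0,-0.4,100],
    [0,0,0,0,0,-0.2,100],
    [0,0,0,0,0,0,100],
    [0,0,0,0,0,0,100]
  ]
}}

```text
time: 5.0
position: [517.2, -351.9, 104.5]
tool_rot: [[0.934, 0.358, 0.005], [0.358, -0.934, -0.004], [0.003, 0.006, -1.0]]
ft_force: [0.1, -0.6, 0.1]
gripper_width: 51.9
```

```bash
cat > st.py <<'E'
from h import *
s=bot.sense();R=np.array(s["tool_rot"]);print(s["time"],"pos",np.round(s["position"],2),"w",round(s["gripper_width"],2),"yaw",round(np.degrees(np.arctan2(R[1,0],R[0,0])),2),"z",R[:,2].round(4),"F",np.round(s["ft_force"],1),"M",np.round(s["moment"],2))
E
python3 st.py
```

```text
5.0 pos [ 517.23 -351.9   104.49] w 51.9 yaw 21.0 z [ 0.0053 -0.0043 -1.    ] F [ 0.1 -0.6  0.1] M [-0.05  0.    0.03]
```

{"api": "drive_tool", "payload": {
  "deltas": [
    [0.04,0.05,0,-0.08,-0.05,-0.2,100],
    [0,0,0,0,0,-0.4,100],
    [0,0,0,0,0,-0.5,100],
    [0,0,0,0,0,-0.5,100],
    [0,0,0,0,0,-0.4,100],
    [0,0,0,0,0,-0.3,100],
    [0,0,0,0,0,-0.2,100],
    [0,0,0,0,0,-0.15,100],
    [0,0,0,0,0,0,100],
    [0,0,0,0,0,0,100]
  ]
}}

```text
time: 6.0
position: [515.2, -353.5, 32.9]
tool_rot: [[0.934, 0.358, 0.0], [0.358, -0.934, -0.0], [0.0, 0.0, -1.0]]
ft_force: [0.3, 0.7, -0.2]
gripper_width: 51.9
```

```bash
python3 st.py
python3 - <<'E'
from h import *
c=bot.read_camera("wrist");save("wrist3.png",c["img"])
E
```

```text
6.0 pos [ 515.15 -353.46   32.86] w 51.94 yaw 21.0 z [ 2.e-04 -2.e-04 -1.e+00] F [ 0.3  0.7 -0.2] M [-0.    0.09 -0.03]
```

View pics/wrist3.png

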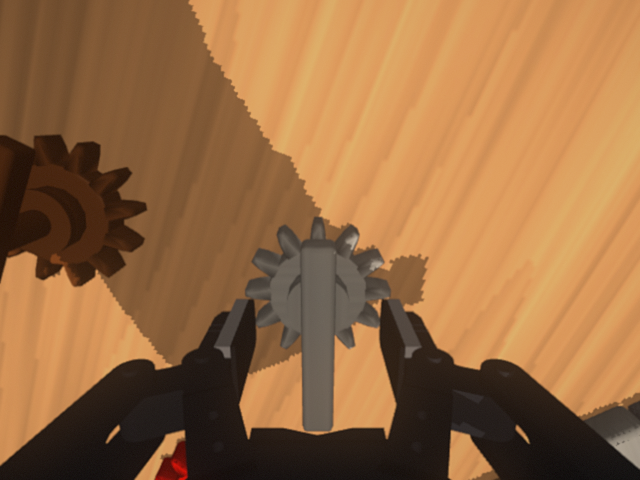

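The bar runs from (318,240) to (317,430), midway between the pads, so I'll close.

{"api": "drive_tool", "payload": {
  "deltas": [
    [0,0,0,0,0,0.1,100],
    [0,0,0,0,0,0,255],
    [0,0,0,0,0,0,255],
    [0,0,0,0,0,0,255],
    [0,0,0,0,0,0,255],
    [0,0,0,0,0,0,255],
    [0,0,0,0,0,0,255],
    [0,0,0,0,0,0,255],
    [0,0,0,0,0,0.2,255],
    [0,0,0,0,0,0.4,255]
  ]
}}

```text
time: 7.05
position: [514.2, -352.9, 50.8]
tool_rot: [[0.934, 0.358, -0.001], [0.358, -0.934, 0.001], [-0.001, -0.001, -1.0]]
ft_force: [1.2, -0.3, -5.5]
gripper_width: 10.5
```

```bash
python3 st.py
```

```text
7.05 pos [ 514.25 -352.95   50.77] w 10.49 yaw 20.99 z [-1.5e-03  9.0e-04 -1.0e+00] F [ 1.2 -0.3 -5.5] M [0.07 0.05 0.03]
```

{"api": "drive_tool", "payload": {
  "deltas": [
    [0,0,0,0,0,0.8,255],
    [0,0,0,0,0,0.8,255],
    [0,0,0,0,0.2,0.8,255],
    [0,0,0,0.1,0.6,0.95,255],
    [0,0,0,0.1,0.8,0.95,255],
    [0,0,0,0.1,0.8,0.95,255],
    [0,0,0,0.1,0.8,0.95,255],
    [0,0,0,0.1,0.8,0.95,255],
    [0,0,0,0.1,0.8,0.95,255],
    [0,0,0,0.1,0.8,0.95,255]
  ]
}}

```text
time: 8.05
position: [527.5, -207.2, 287.7]
tool_rot: [[0.935, 0.355, -0.006], [0.355, -0.935, 0.005], [-0.004, -0.007, -1.0]]
ft_force: [1.0, -1.2, -4.9]
gripper_width: 10.9
```

```bash
python3 st.py
```

```text
8.05 pos [ 527.52 -207.16  287.74] w 10.95 yaw 20.77 z [-0.0064  0.005  -1.    ] F [ 1.  -1.2 -4.9] M [-0.1  -0.05  0.02]
```

{"api": "drive_tool", "payload": {
  "deltas": [
    [-0.05,-0.06,0.04,0.12,0.8,0.15,255],
    [0,0,0.05,0.12,1,0,255],
    [0,0,0.05,0.12,1,0,255],
    [0,0,0.05,0.12,1,0,255],
    [0,0,0.05,0.12,1,0,255],
    [0,0,0.05,0.12,1,0,255],
    [0,0,0.05,0.12,1,0,255],
    [0,0,0,0.12,1,0,255],
    [0,0,0,0.12,0.6,0,255],
    [0,0,0,0,0,0,255]
  ]
}}

```text
time: 9.05
position: [552.9, 14.6, 302.1]
tool_rot: [[0.92, 0.392, 0.007], [0.392, -0.92, -0.002], [0.006, 0.005, -1.0]]
ft_force: [-0.0, 0.1, -5.3]
gripper_width: 10.8
```

```bash
python3 st.py;  python3 - <<'E'
from h import *
import pickle
c=bot.read_camera("wrist");save("wrist4.png",c["img"]);pickle.dump(c,open("c4.pkl","wb"))
E
python3 st.py
```

```text
9.05 pos [552.88  14.62 302.13] w 10.77 yaw 23.06 z [ 0.0074 -0.0019 -1.    ] F [-0.   0.1 -5.3] M [0.01 0.04 0.01]
9.1 pos [552.79  13.74 302.19] w 10.68 yaw 23.03 z [ 0.0074 -0.0025 -1.    ] F [ 0.2 -0.8 -4.2] M [-0.04 -0.01 -0.03]
```

View pics/wrist4.png

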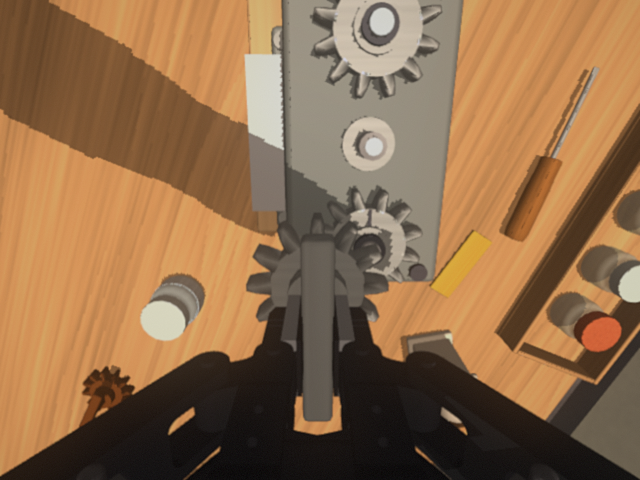

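The gear is held level with its bar at (318,325). The stud tip is at (373,147), the left screw gear at (378,25) and the right one at (370,245), partly hidden.

Run:
```python
from mill import *
from bar import bar
import pickle
c=pickle.load(open("c4.pkl","rb"))
W=cloud(c);g=W.reshape(-1,3)
P=bar(c,(552.8,14.2),318,332)
p=bar(c,(552.8,14.2),324,328.5)
m=(np.hypot(g[:,0]-552.8,g[:,1]-14)<40)&(g[:,2]>255)&(g[:,2]<300)
print(np.histogram(g[m][:,2],bins=15,range=(255,300)))
G=g[m&(g[:,2]<287)];print(cv2.minEnclosingCircle(G[:,:2].astype(np.float32)))
st=g[(np.hypot(g[:,0]-556.7,g[:,1]-85.7)<12)&(g[:,2]>228.5)&(g[:,2]<234)];print("stud",st.mean(0),len(st),((st.min(0)+st.max(0))/2)[:2])
se=g[(np.hypot(g[:,0]-556.7,g[:,1]-85.7)<20)&(abs(g[:,2]-209)<1.3)];print("seat",cv2.minEnclosingCircle(se[:,:2].astype(np.float32)))
mid=np.array([556.7,85.7]);u=np.radians(22.95);yv=np.array([-np.sin(u),np.cos(u)])
for nm,cam in (("c1",pickle.load(open("c1.pkl","rb"))),("c4",c)):
  g=cloud(cam).reshape(-1,3)
  for sg in (1,-1):
    cc=mid+sg*60*yv;r=np.hypot(*(g[:,:2]-cc).T)
    for fac in (180,80,40):
      th0=np.arctan2(*(-sg*yv)[::-1]);th=np.arctan2(g[:,1]-cc[1],g[:,0]-cc[0]);d=np.angle(np.exp(1j*(th-th0)))
      m=(r>25)&(r<34)&(abs(g[:,2]-225)<2)&(abs(d)<np.radians(fac if fac==180 else {80:75,40:45}[fac]))
      z=np.exp(12j*d[m]).mean();print(nm,sg,fac,m.sum(),round(abs(z),2),"joint",round((np.degrees(np.angle(z))/12)%30-15,2))
```

```text
7209 z 324.60897936559957 rect ((550.6585083007812, 15.51683235168457), (36.41274642944336, 74.14725494384766), 4.914799690246582) mean [550.07973887  20.20041232] pca yaw 113.03259081068254
5122 z 324.7634482201843 rect ((553.2584838867188, 16.398889541625977), (36.18037414550781, 73.24156951904297), 41.32474136352539) mean [550.81235829  18.62385821] pca yaw 113.09272114708833
(array([   0,    0,    0,   29,  332,  374,  396,  672, 4148,  100,   49,
         41,  356,    6,    0]), array([255., 258., 261., 264., 267., 270., 273., 276., 279., 282., 285.,
       288., 291., 294., 297., 300.]))
((552.4159545898438, 15.076794624328613), 34.89206314086914)
stud [556.49336416  85.78056246 230.30814194] 507 [556.61774466  85.59666672]
seat ((556.8763427734375, 85.72232818603516), 16.08087730407715)
c1 1 180 1197 0.76 joint 1.45
c1 1 80 754 0.75 joint 1.34
c1 1 40 440 0.76 joint 1.45
c1 -1 180 1237 0.77 joint -1.19
c1 -1 80 564 0.77 joint -1.1
c1 -1 40 354 0.76 joint -1.08
c4 1 180 1455 0.77 joint 1.17
c4 1 80 896 0.77 joint 1.13
c4 1 40 545 0.77 joint 1.11
c4 -1 180 903 0.76 joint -0.87
c4 -1 80 628 0.75 joint -0.7
c4 -1 40 431 0.76 joint -0.79
```

Run:
```python
from h import *
import pickle
c=pickle.load(open("c4.pkl","rb"))
W=cloud(c);g=W.reshape(-1,3)
T=np.array([552.88,14.62]);b=np.radians(113.06);e=np.array([np.cos(b),np.sin(b)]);n=np.array([-e[1],e[0]])
d=g[:,:2]-T;l=d@n;a=d@e
m=(abs(l)<4.5)&(abs(a)<45)&(g[:,2]>322)&(g[:,2]<330)
print(m.sum(),np.median(g[m,2]),"along",a[m].min(),a[m].max(),np.percentile(a[m],[0.5,99.5]))
m=(abs(l)<12)&(g[:,2]>322)&(g[:,2]<330)&(a>15)&(a<42);print("lat",np.percentile(l[m],[1,50,99]))
# plane fit of gear top: tilt, top z
r=np.hypot(d[:,0],d[:,1]);m=(r>16)&(r<34)&(g[:,2]>278)&(g[:,2]<286)
A=np.c_[d[m],np.ones(m.sum())];s,_,_,_=np.linalg.lstsq(A,g[m,2],rcond=None);print("gear top plane",s,m.sum())
rt=(r<40)&(g[:,2]>277)&(g[:,2]<285)
print(cv2.minEnclosingCircle(g[rt][:,:2].astype(np.float32)))
cc=T;
```

```text
4448 324.69209051616417 along -36.567866499605984 39.04370425819789 [-35.4308456   38.69130544]
lat [-5.4511703   0.23962213  6.17259968]
gear top plane [ 3.85988860e-03 -3.82922852e-03  2.80497367e+02] 4149
((552.49951171875, 15.137099266052246), 34.81928253173828)
```

{"api": "drive_tool", "payload": {
  "deltas": [
    [0.02,0.07,-0.04,0.08,0.5,0,255],
    [0,0,0,0.08,0.6,0,255],
    [0,0,0,0,0.6,0,255],
    [0,0,0,0,0.6,0,255],
    [0,0,0,0,0.4,0,255],
    [0,0,0,0,0.15,0,255],
    [0,0,0,0,0,-0.3,255],
    [0,0,0,0,0,-0.3,255],
    [0,0,0,0,0,-0.2,255],
    [0,0,0,0,0,0,255]
  ]
}}

```text
time: 10.1
position: [555.9, 88.7, 280.3]
tool_rot: [[0.923, 0.386, -0.002], [0.386, -0.923, -0.001], [-0.002, 0.001, -1.0]]
ft_force: [0.1, -0.4, -4.6]
gripper_width: 10.7
```

```bash
python3 st.py;  python3 - <<'E'
from h import *
import pickle
for n in ("wrist","side"):
    c=bot.read_camera(n);save(n+"5.png",c["img"]);pickle.dump(c,open("c5%s.pkl"%n,"wb"))
E
python3 st.py
```

```text
10.1 pos [555.87  88.67 280.31] w 10.68 yaw 22.68 z [-0.0018 -0.0014 -1.    ] F [ 0.1 -0.4 -4.6] M [-0.    0.01 -0.04]
10.2 pos [556.24  88.69 281.13] w 10.52 yaw 22.67 z [-7.0e-04 -1.3e-03 -1.0e+00] F [ 0.5 -0.5 -5. ] M [-0.03  0.03  0.01]
```

View pics/wrist5.png

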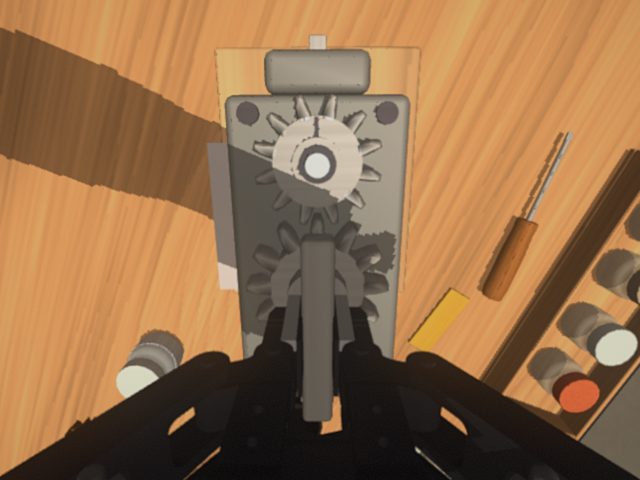

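Run:
```python
from h import *
import pickle
c=pickle.load(open("c5wrist.pkl","rb"))
g=cloud(c).reshape(-1,3);T=np.array([555.9,88.7]);d=g[:,:2]-T;r=np.hypot(d[:,0],d[:,1])
m=(r<40)&(g[:,2]>254)&(g[:,2]<263);print("gear circle",cv2.minEnclosingCircle(g[m][:,:2].astype(np.float32)),np.median(g[m,2]))
b=np.radians(112.68);e=np.array([np.cos(b),np.sin(b)]);n=np.array([-e[1],e[0]])
l=d@n;a=d@e
m=(abs(l)<4.5)&(abs(a)<45)&(g[:,2]>300)&(g[:,2]<308)
print("along",np.percentile(a[m],[0.3,99.7]),np.median(g[m,2]))
m=(abs(l)<12)&(g[:,2]>300)&(g[:,2]<308)&(a>15)&(a<42);print("lat",np.percentile(l[m],[1,50,99]));
# bar edge yaw
q=g[m][:,:2];bins=[(15+3*k,18+3*k) for k in range(8)]
print([ (round(np.percentile(l[m][(a[m]>x)&(a[m]<y)],2),2),round(np.percentile(l[m][(a[m]>x)&(a[m]<y)],98),2)) for x,y in bins])
e2=g[(np.hypot(g[:,0]-533.3,g[:,1]-140.9)<10)&(abs(g[:,2]-238)<2)];print("screw L",((e2.min(0)+e2.max(0))/2).round(2),e2.mean(0).round(2))
# tooth phases of held gear
cc=T+[-.3,.5];th=np.arctan2(g[:,1]-cc[1],g[:,0]-cc[0]);rr=np.hypot(*(g[:,:2]-cc).T);m=(rr>25)&(rr<34)&(g[:,2]>255)&(g[:,2]<262);z=np.exp(12j*th[m]).mean();print("held phase",np.degrees(np.angle(z))/12%30,abs(z),m.sum())
```

```text
gear circle ((555.2546997070312, 89.30668640136719), 34.678897857666016) 258.6516999770904
along [-36.0258024   38.74864645] 302.83863334018776
lat [-5.61734168  0.07504433  6.03662752]
[(np.float64(-5.66), np.float64(6.12)), (np.float64(-5.51), np.float64(6.04)), (np.float64(-5.54), np.float64(6.05)), (np.float64(-5.53), np.float64(5.98)), (np.float64(-5.45), np.float64(5.96)), (np.float64(-5.42), np.float64(5.89)), (np.float64(-5.75), np.float64(5.85)), (np.float64(-5.33), np.float64(5.49))]
screw L [533.55 141.05 237.91] [533.47 141.06 237.78]
held phase 22.80091556216158 0.6698958078828396 2027
```

{"api": "drive_tool", "payload": {
  "deltas": [
    [0,0,0.02,0.03,-0.15,0,255],
    [0,0,0,0,0,0,255],
    [0,0,0,0,0,-0.1,255],
    [0,0,0,0,0,-0.1,255],
    [0,0,0,0,0,-0.1,255],
    [0,0,0,0,0,0,255],
    [0,0,0,0,0,0,255],
    [0,0,0,0,0,0,255],
    [0,0,0,0,0,0,255],
    [0,0,0,0,0,0,255]
  ]
}}

```text
time: 11.2
position: [557.6, 84.1, 273.8]
tool_rot: [[0.922, 0.387, 0.001], [0.387, -0.922, -0.001], [0.0, 0.002, -1.0]]
ft_force: [0.3, 0.5, -3.8]
gripper_width: 10.7
```

```bash
python3 st.py
```

```text
11.2 pos [557.59  84.08 273.81] w 10.74 yaw 22.76 z [ 8.0e-04 -1.3e-03 -1.0e+00] F [ 0.3  0.5 -3.8] M [-0.02 -0.03  0.01]
```

{"api": "drive_tool", "payload": {
  "deltas": [
    [0,0,0,-0.02,0.03,0,255],
    [0,0,0,0,0,0,255],
    [0,0,0,0,0,0,255],
    [0,0,0,0,0,-0.05,255],
    [0,0,0,0,0,-0.08,255],
    [0,0,0,0,0,-0.08,255],
    [0,0,0,0,0,-0.08,255],
    [0,0,0,0,0,0,255],
    [0,0,0,0,0,0,255],
    [0,0,0,0,0,0,255]
  ]
}}

```text
time: 12.2
position: [557.0, 84.9, 265.8]
tool_rot: [[0.922, 0.387, 0.001], [0.387, -0.922, -0.001], [-0.0, 0.001, -1.0]]
ft_force: [-0.1, -0.6, -5.2]
gripper_width: 10.9
```

```bash
python3 st.py
```

```text
12.2 pos [556.95  84.88 265.77] w 10.9 yaw 22.76 z [ 5.0e-04 -1.3e-03 -1.0e+00] F [-0.1 -0.6 -5.2] M [-0.06 -0.01  0.03]
```

{"api": "drive_tool", "payload": {
  "deltas": [
    [0,0,0,0,0,-0.06,255],
    [0,0,0,0,0,-0.06,255],
    [0,0,0,0,0,-0.06,255],
    [0,0,0,0,0,-0.04,255],
    [0,0,0,0,0,0,255],
    [0,0,0,0,0,0,255],
    [0,0,0,0,0,0,255],
    [0,0,0,0,0,0,255],
    [0,0,0,0,0,0,255],
    [0,0,0,0,0,0,255]
  ]
}}

```text
time: 13.2
position: [557.1, 84.9, 260.0]
tool_rot: [[0.922, 0.387, 0.001], [0.387, -0.922, -0.001], [0.0, 0.002, -1.0]]
ft_force: [-0.7, 0.1, -4.1]
gripper_width: 10.7
```

```bash
python3 st.py
```

```text
13.2 pos [557.1   84.87 260.01] w 10.72 yaw 22.76 z [ 0.001  -0.0013 -1.    ] F [-0.7  0.1 -4.1] M [ 0.03 -0.01  0.04]
```

{"api": "drive_tool", "payload": {
  "deltas": [
    [0,0,0,0,0,-0.04,255],
    [0,0,0,0,0,-0.04,255],
    [0,0,0,0,0,-0.04,255],
    [0,0,0,0,0,-0.04,255],
    [0,0,0,0,0,0,255],
    [0,0,0,0,0,0,255],
    [0,0,0,0,0,0,255],
    [0,0,0,0,0,0,255],
    [0,0,0,0,0,0,255],
    [0,0,0,0,0,0,255]
  ]
}}

```text
time: 14.2
position: [557.1, 84.9, 255.7]
tool_rot: [[0.922, 0.387, 0.001], [0.387, -0.922, -0.001], [0.0, 0.002, -1.0]]
ft_force: [-0.4, -0.7, -5.9]
gripper_width: 10.8
```

```bash
python3 st.py;  python3 - <<'E'
from h import *
import pickle
for n in ("wrist",):
    c=bot.read_camera(n);save(n+"6.png",c["img"]);pickle.dump(c,open("c6%s.pkl"%n,"wb"))
E
python3 st.py
```

```text
14.2 pos [557.1   84.9  255.66] w 10.79 yaw 22.76 z [ 0.001  -0.0013 -1.    ] F [-0.4 -0.7 -5.9] M [-0.01 -0.02 -0.02]
14.25 pos [557.1   84.9  255.66] w 10.87 yaw 22.76 z [ 0.001  -0.0013 -1.    ] F [ 0.1  0.1 -4.5] M [-0.09 -0.   -0.01]
```

View pics/wrist6.png

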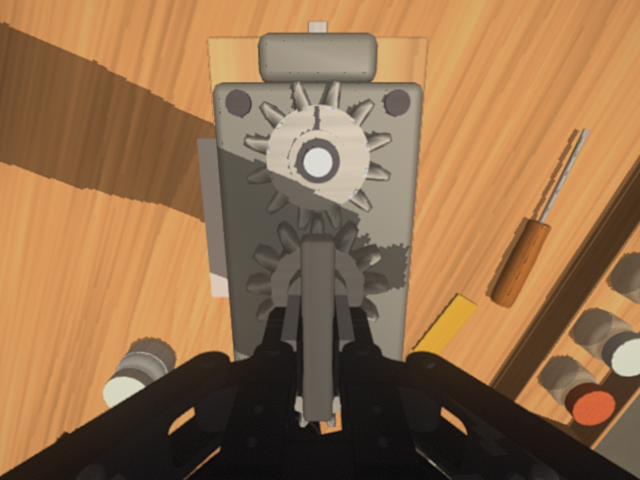

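The teeth interleave at (318,215) and there is no contact force with the underside about 6 mm below the tooth tops. I'll go on down.

{"api": "drive_tool", "payload": {
  "deltas": [
    [0,0,0,0,0,-0.05,255],
    [0,0,0,0,0,-0.05,255],
    [0,0,0,0,0,-0.05,255],
    [0,0,0,0,0,-0.05,255],
    [0,0,0,0,0,-0.04,255],
    [0,0,0,0,0,0,255],
    [0,0,0,0,0,0,255],
    [0,0,0,0,0,0,255],
    [0,0,0,0,0,0,255],
    [0,0,0,0,0,0,255]
  ]
}}

```text
time: 15.25
position: [557.1, 84.9, 249.0]
tool_rot: [[0.922, 0.387, 0.001], [0.387, -0.922, -0.001], [0.0, 0.002, -1.0]]
ft_force: [-0.5, 0.7, -4.5]
gripper_width: 10.8
```

```bash
python3 st.py
```

```text
15.25 pos [557.07  84.87 249.04] w 10.77 yaw 22.75 z [ 8.0e-04 -1.3e-03 -1.0e+00] F [-0.5  0.7 -4.5] M [-0.   -0.02 -0.02]
```

Still free. I'll ease down in small steps until it touches the seat, expected at TCP z of about 244–246.

{"api": "drive_tool", "payload": {
  "deltas": [
    [0,0,0,0,0,-0.03,255],
    [0,0,0,0,0,-0.03,255],
    [0,0,0,0,0,-0.03,255],
    [0,0,0,0,0,-0.02,255],
    [0,0,0,0,0,0,255],
    [0,0,0,0,0,0,255],
    [0,0,0,0,0,0,255],
    [0,0,0,0,0,0,255],
    [0,0,0,0,0,0,255],
    [0,0,0,0,0,0,255]
  ]
}}

```text
time: 16.25
position: [557.1, 84.9, 246.2]
tool_rot: [[0.922, 0.387, 0.001], [0.387, -0.922, -0.001], [0.0, 0.002, -1.0]]
ft_force: [-0.0, -0.6, -4.6]
gripper_width: 10.5
```

```bash
python3 st.py
```

```text
16.25 pos [557.14  84.87 246.15] w 10.55 yaw 22.75 z [ 0.0011 -0.0013 -1.    ] F [-0.  -0.6 -4.6] M [-0.03 -0.05 -0.02]
```

{"api": "drive_tool", "payload": {
  "deltas": [
    [0,0,0,0,0,-0.03,255],
    [0,0,0,0,0,-0.03,255],
    [0,0,0,0,0,-0.02,255],
    [0,0,0,0,0,0,255],
    [0,0,0,0,0,0,255],
    [0,0,0,0,0,0,255],
    [0,0,0,0,0,0,255],
    [0,0,0,0,0,0,255],
    [0,0,0,0,0,0,255],
    [0,0,0,0,0,0,255]
  ]
}}

```text
time: 17.25
position: [557.2, 84.9, 246.1]
tool_rot: [[0.922, 0.387, 0.003], [0.387, -0.922, -0.001], [0.002, 0.003, -1.0]]
ft_force: [-1.5, -0.1, 1.7]
gripper_width: 10.6
```

```bash
python3 st.py
```

```text
17.25 pos [557.17  84.85 246.12] w 10.59 yaw 22.76 z [ 0.0031 -0.0014 -1.    ] F [-1.5 -0.1  1.7] M [-0.02  0.46 -0.02]
```

Contact came at TCP z of 246.1, as predicted for home. I'll press a little more to be sure, then check the height by depth before letting go.

{"api": "drive_tool", "payload": {
  "deltas": [
    [0,0,0,0,0,-0.05,255],
    [0,0,0,0,0,-0.08,255],
    [0,0,0,0,0,-0.08,255],
    [0,0,0,0,0,-0.08,255],
    [0,0,0,0,0,-0.08,255],
    [0,0,0,0,0,-0.08,255],
    [0,0,0,0,0,-0.08,255],
    [0,0,0,0,0,-0.08,255],
    [0,0,0,0,0,-0.08,255],
    [0,0,0,0,0,-0.08,255]
  ]
}}

```text
time: 18.25
position: [557.3, 84.9, 246.0]
tool_rot: [[0.922, 0.387, 0.021], [0.387, -0.922, -0.002], [0.018, 0.01, -1.0]]
ft_force: [-8.0, -1.4, 19.0]
gripper_width: 10.8
```

```bash
python3 st.py
python3 - <<'E'
from h import *
c=bot.read_camera("wrist");save("wrist7.png",c["img"])
g=cloud(c).reshape(-1,3);T=np.array([556.7,85.7]);r=np.hypot(*(g[:,:2]-T).T)
b=np.radians(112.76);e=np.array([np.cos(b),np.sin(b)]);l=(g[:,:2]-T)@[-e[1],e[0]];a=(g[:,:2]-T)@e
m=(abs(l)<4)&(a>0)&(a<35)&(g[:,2]>260);print("bar top",np.median(g[m,2]))
m=(r>16)&(r<24)&(a>10)&(abs(l)>8)&(g[:,2]<250);print("gear top",np.median(g[m,2]))
L=np.array([533.3,140.9]);m=(np.hypot(*(g[:,:2]-L).T)<22)&(np.hypot(*(g[:,:2]-L).T)>15);print("L gear top",np.median(g[m,2]))
E
```

```text
18.25 pos [557.3   84.86 246.02] w 10.76 yaw 22.8 z [ 0.0209 -0.0022 -0.9998] F [-8.  -1.4 19. ] M [-0.09  2.09 -0.02]
bar top 269.5620467681956
gear top 224.5430342130265
L gear top 224.81769267576186
```

View pics/wrist7.png

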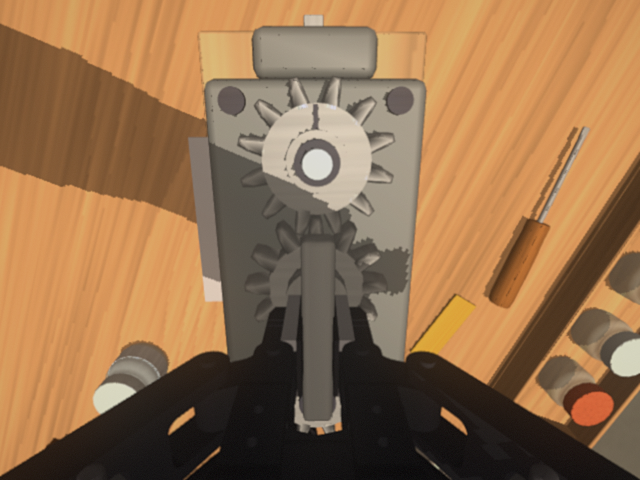

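The loose gear's top is level with the left screw gear (224.5 vs 224.8 mm), and the bar top is at 269.6 (269 expected), so it is home. I'll unload the small tilt and then open.

{"api": "drive_tool", "payload": {
  "deltas": [
    [0.02,0.18,0,0,0,0.02,255],
    [0,0,0,0,0,0,255],
    [0,0,0,0,0,0,255],
    [0,0,0,0,0,0,100],
    [0,0,0,0,0,0,100],
    [0,0,0,0,0,0,100],
    [0,0,0,0,0,0,100],
    [0,0,0,0,0,0,100],
    [0,0,0,0,0,0,100],
    [0,0,0,0,0,0,100]
  ]
}}

```text
time: 19.3
position: [558.7, 84.9, 246.4]
tool_rot: [[0.922, 0.387, 0.004], [0.387, -0.922, 0.0], [0.004, 0.001, -1.0]]
ft_force: [0.3, 0.4, -0.1]
gripper_width: 51.8
```

```bash
python3 st.py
```

```text
19.3 pos [558.66  84.9  246.38] w 51.77 yaw 22.79 z [ 4.e-03  1.e-04 -1.e+00] F [ 0.3  0.4 -0.1] M [-0.04 -0.    0.05]
```

{"api": "drive_tool", "payload": {
  "deltas": [
    [0,0,0,0,0,0.2,100],
    [0,0,0,0,0,0.4,100],
    [0,0,0,0,0,0.5,100],
    [0,0,0,0,0,0.6,100],
    [0,0,0,0,0,0.6,100],
    [0,0,0,0,0,0.6,100],
    [0,0,0,0,0,0.6,100],
    [0,0,0,0,0,0.3,100],
    [0,0,0,0,0,0,100],
    [0,0,0,0,0,0,100]
  ]
}}

```text
time: 20.3
position: [558.6, 84.9, 350.9]
tool_rot: [[0.922, 0.387, 0.008], [0.387, -0.922, 0.0], [0.007, 0.003, -1.0]]
ft_force: [-0.3, -0.5, -0.3]
gripper_width: 51.9
```

```bash
python3 st.py
python3 - <<'E'
from h import *
c=bot.read_camera("wrist");save("wrist8.png",c["img"])
c2=bot.read_camera("side");save("side8.png",c2["img"])
g=cloud(c).reshape(-1,3);T=np.array([556.7,85.7]);r=np.hypot(*(g[:,:2]-T).T)
m=(r<45)&(g[:,2]>262)&(g[:,2]<275);P=g[m][:,:2];print("bar",np.median(g[m,2]),cv2.minAreaRect(P.astype(np.float32)))
u=np.radians(22.95);yv=np.array([-np.sin(u),np.cos(u)])
for nm,cc in (("C",T),("L",T+60*yv),("R",T-60*yv)):
    r=np.hypot(*(g[:,:2]-cc).T);m=(r>25)&(r<34)&(abs(g[:,2]-225)<2.5)
    if nm!="C": m&=np.hypot(*(g[:,:2]-T).T)>36
    else: m&=(abs((g[:,:2]-T)@yv)<22)
    th=np.arctan2(g[m,1]-cc[1],g[m,0]-cc[0])-np.radians(22.95);z=np.exp(12j*th).mean();a=np.degrees(np.angle(z))/12
    print(nm,m.sum(),round(abs(z),2),"top",np.median(g[m,2]),"tooth phase",round(a,2),"gap phase",round(a%30-15,2))
E
```

```text
20.3 pos [558.64  84.92 350.89] w 51.86 yaw 22.79 z [ 7.9e-03  2.0e-04 -1.0e+00] F [-0.3 -0.5 -0.3] M [-0.   -0.02 -0.03]
bar 268.59749094760895 ((557.0076293945312, 85.55406951904297), (11.903217315673828, 76.1360855102539), 22.869428634643555)
C 574 0.73 top 224.41212485798744 tooth phase -0.19 gap phase 14.81
L 1132 0.73 top 224.4017012097783 tooth phase -13.81 gap phase 1.19
R 733 0.74 top 224.41613301241657 tooth phase 13.78 gap phase -1.22
```

View pics/wrist8.png

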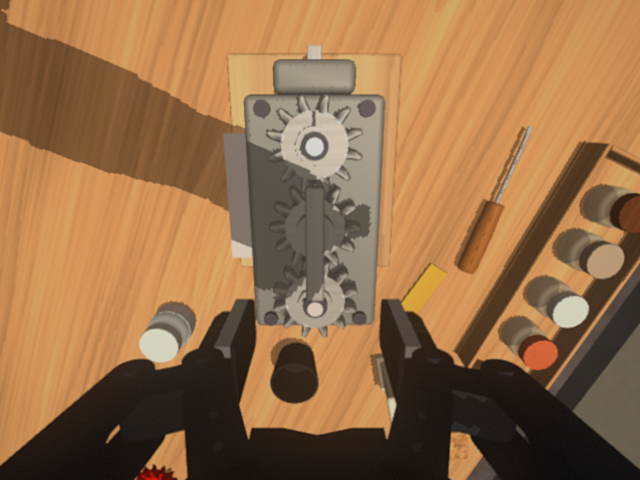

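View pics/side8.png

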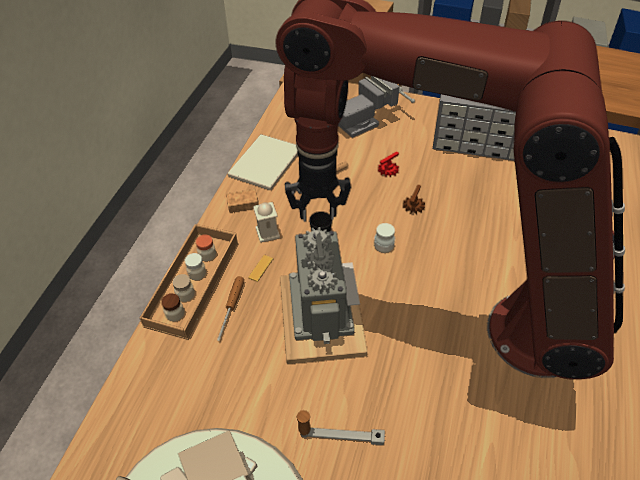

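The gear is seated between both screw gears, with its bar from (315,188) to (315,300). All three tops are level at 224.4 mm, the screw gears are unturned, and the bystanders are where they were. The gripper is clear, so I'll hand in.

```bash
python3 -c "
from cell import bot
print(bot.close_job())"
```

```text
the job is handed in; nothing more can be done
None
```

I gripped the plain steel gear by its T-handle, set it on the stud in mesh with both screw gears, pressed it home and let go. I handed the job in at about 20.4 s of the 38 s allowed.

**Seating:** the gear met no resistance until it reached the seat. I then pressed with about 25 N. After I let go, the tops of all three gears were level at 224.4 mm and the cross-bar top was at 268.6 mm (269 expected).

**Screw gears:** they read +1.2° (left) and −1.2° (right) at the end. Two looks beforehand gave +1.2 to +1.45° and −0.9 to −1.2°, so they did not turn within what the camera can resolve.

**Alignment:** the bar sits at 22.87° plus 90°, against a best mesh angle of about 22.8°.

**Other checks:** the bystanders and the red and brown look-alike gears appear unmoved in the final side and wrist pictures; I compared them by eye only. The gripper was about 100 mm clear of the gear and touching nothing.

**Disagreements:**
- The scene camera's first network mark for the seat was about 16 mm off the other cameras in x, so I used the wrist camera's depth readings instead.
- During the final press the tool tilted by 1.2°. I took that out before opening the jaws, and the tool moved 1.4 mm sideways, but the gear stayed seated.

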